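Blend the glue pastilles and hold the melter lid open for charging

TASK

Take the wooden stirring rod from its block and, with its end down near the bowl's floor, blend the amber and ivory glue pastilles: sweep it a couple of times right round in a wide circle, a finger's breadth inside the wall, until they have clearly changed places, spilling none. Stand the rod back in its block and let go, then lift the glue melter's spring-shut lid by its grip bar to 60 degrees and finish still holding it there, so that I can tip the bowl in while the lid shields me from splashes. Leave the bowl about where it stands and do not disturb the jar or the tin.

Things in the scene. Friction and masses are not known exactly. Their poses are not given: they have to be found in the camera images.
- lid (a joint): opening angle of the green lid of the glue melter, rad: 0 = shut, grows as the front edge is lifted, 1.047 = 60 degrees, stop at 1.75. A hinge spring and the lid's weight always pull it shut: 2 to 4 N is needed at the grip bar, and it slams if let go.
- lid_hinge (a point): middle of the lid's hinge line, along the top rear edge of the melter, 121 mm above the bench. The lid turns about this line, which runs along the melter's y axis
- melter: grey bench glue melter (heavy, it does not move), 150 deep (x) x 180 wide (y) mm on rubber feet, its body 112 mm high and 122 mm with the lid shut; dark control panel on the front. Origin: middle of its underside on the bench; x axis points from the front panel to the rear, z up
- handle_bar (a point): middle of the lid's grip bar: black smooth round bar, 12 mm thick, 96 mm long, parallel to the hinge line, on two end arms. In the lid's own frame it lies 192 mm from the hinge line towards the front and 8 mm above it; shut, it is 129 mm above the bench and 40 mm in front of the melter's front face, free all round. It can turn between gripper pads as the lid swings
- rod: straight wooden stirring rod, 160 mm long, 14 mm thick, with a black 16 mm thick sleeve on its upper 70 mm, about 45 g; grip it firmly or it swivels between the pads as it pushes. Origin: middle of its lower end; z axis runs up along it to the sleeve. It starts standing in the bore of the beech block, lower end 15 mm above the bench, with 2 mm of play all round (it may lean a few degrees)
- block: beech block 75 x 75 x 60 mm high, fixed to the bench, with one bore in the middle of its top for the rod: 18 mm wide, 45 mm deep (bottom of the bore 15 mm above the bench). Origin: middle of its underside, z up
- block_hole (a point): middle of the mouth of the bore, on the block's top face, 60 mm above the bench; the mouth has a 3 mm chamfer
- bowl: open round steel bowl standing loose on the bench, about 0.7 kg, 55 mm high, 108 mm across the rim, nearly straight wall, inside 94 to 96 mm across; inner floor 5 mm above the bench. Origin: middle of its underside, z up. It holds ten loose glue pastilles in one layer, five amber ones on one side and five ivory ones on the other, lying 20 to 45 mm from the middle; the middle itself is empty
- cement_jar: bystander: amber jar with grey lid, 64 mm wide, 99 mm high; origin under its middle
- wax_tin: bystander: round white tin, 76 mm wide, 52 mm high; origin under its middle
- amber_0: amber glue pastille, a round flat chip 15 mm across, 10 mm high, 10 g; origin under its middle
- amber_1: amber glue pastille, a round flat chip 15 mm across, 10 mm high, 10 g; origin under its middle
- amber_2: amber glue pastille, a round flat chip 15 mm across, 10 mm high, 10 g; origin under its middle
- amber_3: amber glue pastille, a round flat chip 15 mm across, 10 mm high, 10 g; origin under its middle
- amber_4: amber glue pastille, a round flat chip 15 mm across, 10 mm high, 10 g; origin under its middle
- ivory_0: ivory glue pastille, a round flat chip 15 mm across, 10 mm high, 10 g; origin under its middle
- ivory_1: ivory glue pastille, a round flat chip 15 mm across, 10 mm high, 10 g; origin under its middle
- ivory_2: ivory glue pastille, a round flat chip 15 mm across, 10 mm high, 10 g; origin under its middle
- ivory_3: ivory glue pastille, a round flat chip 15 mm across, 10 mm high, 10 g; origin under its middle
- ivory_4: ivory glue pastille, a round flat chip 15 mm across, 10 mm high, 10 g; origin under its middle

How it is judged (in metres and radians):
On the way, in this order (a step that is already met when the one before it is completed fails the run):
1. the rod's end is down among the pastilles, within about 10 mm of the bowl's floor, on the side of the bowl's -x axis (12 mm or more from the middle) (z of rod in the frame of bowl below 0.016 m and horizontal distance between rod and bowl below 0.045 m and angle between rod's own z axis and vertical below 0.6 rad and x of rod in the frame of bowl below -0.012 m), for 0.05 s.
2. the rod has been swept round, still down, to the opposite side (12 mm or more from the middle) (z of rod in the frame of bowl below 0.016 m and horizontal distance between rod and bowl below 0.045 m and angle between rod's own z axis and vertical below 0.6 rad and x of rod in the frame of bowl above 0.012 m), for 0.05 s.
3. the rod has been swept round, still down, to the first side again, and at least two pastilles of each colour lie more than 15 mm from where they started (all of step 1 and (distance of each of amber_0, amber_1 from where it was at the start of the episode above 0.015 m or distance of each of amber_0, amber_2 from where it was at the start of the episode above 0.015 m or distance of each of amber_0, amber_3 from where it was at the start of the episode above 0.015 m or distance of each of amber_0, amber_4 from where it was at the start of the episode above 0.015 m or distance of each of amber_1, amber_2 from where it was at the start of the episode above 0.015 m or distance of each of amber_1, amber_3 from where it was at the start of the episode above 0.015 m or distance of each of amber_1, amber_4 from where it was at the start of the episode above 0.015 m or distance of each of amber_2, amber_3 from where it was at the start of the episode above 0.015 m or distance of each of amber_2, amber_4 from where it was at the start of the episode above 0.015 m or distance of each of amber_3, amber_4 from where it was at the start of the episode above 0.015 m) and (distance of each of ivory_0, ivory_1 from where it was at the start of the episode above 0.015 m or distance of each of ivory_0, ivory_2 from where it was at the start of the episode above 0.015 m or distance of each of ivory_0, ivory_3 from where it was at the start of the episode above 0.015 m or distance of each of ivory_0, ivory_4 from where it was at the start of the episode above 0.015 m or distance of each of ivory_1, ivory_2 from where it was at the start of the episode above 0.015 m or distance of each of ivory_1, ivory_3 from where it was at the start of the episode above 0.015 m or distance of each of ivory_1, ivory_4 from where it was at the start of the episode above 0.015 m or distance of each of ivory_2, ivory_3 from where it was at the start of the episode above 0.015 m or distance of each of ivory_2, ivory_4 from where it was at the start of the episode above 0.015 m or distance of each of ivory_3, ivory_4 from where it was at the start of the episode above 0.015 m)), for 0.05 s.
4. the rod stands in the bore of its block, let go, while the lid is still shut (horizontal distance between rod and block_hole below 0.008 m and z of rod in the frame of block below 0.024 m and angle between rod's own z axis and vertical below 0.2 rad and contact force between the fingers and rod below 0.1 N and value of joint lid below 0.1 rad), for 0.2 s.
At the end, for the whole second after the job is handed in: the lid is held between 53 and 67 degrees by the fingers on its grip bar (more than 1 N), with the rod upright in the bore of its block and not touched, the bowl upright and all ten pastilles in it (value of joint lid between 0.925025 and 1.16937 rad and contact force between the fingers and lid above 1 N and horizontal distance between rod and block_hole below 0.008 m and z of rod in the frame of block below 0.024 m and angle between rod's own z axis and vertical below 0.2 rad and contact force between the fingers and rod below 0.1 N and horizontal distance between each of amber_0, amber_1, amber_2, amber_3, amber_4, ivory_0, ivory_1, ivory_2, ivory_3, ivory_4 and bowl below 0.048 m and z of each of amber_0, amber_1, amber_2, amber_3, amber_4, ivory_0, ivory_1, ivory_2, ivory_3, ivory_4 in the frame of bowl below 0.045 m and angle between bowl's own z axis and vertical below 0.1 rad and linear speed of rod below 0.03 m/s); the arm keeps its last pose, push and grip.
It fails at once if a pastille is spilled out of the bowl (horizontal distance between any of amber_0, amber_1, amber_2, amber_3, amber_4, ivory_0, ivory_1, ivory_2, ivory_3, ivory_4 and bowl above 0.06 m).
It fails at once if the bowl is shoved more than 4 cm from its place or tipped (distance of bowl from where it was at the start of the episode above 0.04 m or angle between bowl's own z axis and vertical above 0.3 rad).
It fails at once if the jar or the tin is shoved more than 2 cm or knocked over (distance of any of cement_jar, wax_tin from where it was at the start of the episode above 0.02 m or angle between any of cement_jar, wax_tin's own z axis and vertical above 0.3 rad).
It also fails if it takes over 69 s, if anything falls off the work surface, if the arm or the gripper's body presses on something with over 40 N, if the wrist force passes 120 N, or if a joint passes its speed limit or range.

ROBOT

A 7-joint arm with a two-finger parallel gripper is mounted at the origin on a cart in front of the work surface, level with it; the furniture and walls round the work are solid. World frame = base frame: x ahead of the robot, y to its left, z up, the work surface at z = 0. Lengths are in mm, angles in degrees, forces in N, time in s.
With the tool pointing down it reaches from about 425 to 975 mm from the base axis. Payload 16.7 kg.
Tool frame: the origin (TCP) lies at the very end of the fingers, on their centre line; the grasp point (between the pads) lies 19 mm behind it (arm.grip_depth is the distance from the TCP to the grasp point, in mm); z points along the fingers, y is the line along which they close (so a half turn about z gives the same grasp; the last joint's range is limited). The gripper opens to 85 mm and grips with 20 to 120 N. Pads are 22 mm wide; open, the fingers measure 114 mm over their backs; the gripper's body (76 mm by 85 mm) begins 54 mm behind the grasp point. The pads swing forward as they close: fully open they stand 13 mm farther back than shut.
Start: joints at [-82.821, 24.414, 4.234, 92.017, -1.954, 63.644, -3.845], TCP at [183.17, 649.634, 231.302] pointing down, gripper open.
Joint ranges: [-163.25, 163.25], [-28.42, 122.38], [-70.27, 78.77], [12.13, 141.07], [-58.53, 238.53], [9.26, 117.41], [-156.51, 156.51]. Speed limits (degrees/s): [108.29, 108.29, 136.94, 136.94, 172.46, 172.46, 172.46].

INTERFACE

Orientations are given as [roll, pitch, yaw] about the fixed x, y, z axes, in that order (R = Rz(yaw) Ry(pitch) Rx(roll)).
In Python, from bench import arm gives the robot as it stands.
- The arm moves only by the shell command python3 -m crank 'ROWS' [OPENING] [FORCE]. ROWS is JSON, a list that holds one entry, the list of rows, each a list of 6 numbers: the shift along the tool's x, y, z each as a share of 4 cm, from -1 to 1, then the turn, a rotation vector about the tool's x, y, z each as a share of 0.1 rad, from -1 to 1. A call has exactly 8 rows; each row shifts and turns the commanded pose from where the row before left it, along the tool's axes as they then stand; what a row does not reach is not made up. A row lasts 1/12 s, in which the tool goes at most 41.7 mm and 7.16 degrees, less where a joint would pass 70% of its speed; a pose out of reach is approached as far as the arm can. A call with a number of a shift or a turn outside -1 to 1 is refused whole. A call with a gripper value outside its range is refused whole. OPENING is the gripper command: -1 is shut, 1 is fully open, values between are in proportion, set as the call begins (- or left out, the last holds). The fingers move at their own pace and stop on an object; FORCE is the grip in N (left out, the last holds). Time passes only in rows, so rows that do not move let the fingers close, or fill a call up. It gives the time, the measured TCP pose, the force, the opening and the grip force at its end, in the units of the state.
- arm.read_state(): the state, without advancing time (a new reading comes with each control period).
- arm.snapshot(name): name is "side" or "top" or "wrist"; returns a dict with "pixels" (384x512x3 uint8, blue, green, red), "fx", "fy", "cx", "cy" (pixels), "R" (3x3) and "t" (3): a world point X has camera coordinates R X + t; the wrist camera has in their place "hand_eye" (4x4, takes a point from camera to tool coordinates, whose origin is the TCP and whose axes are the flange's). Camera axes: x right, y down, z forward; pixel columns grow to the right and rows downward; lengths in mm; the calibration is good to about 2 mm. A picture is of the moment at which its call begins: read the wrist's pose just before it. There is no depth.
- arm.finish_job(): hands the job in; it is judged then, once.
Trained networks look in a picture, given as the dict that the camera call returned (one of the last four; its "shot" number tells which), for a name from the list of things; names that differ only in an ending like _2 or _b are one class to them, and where a whole thing is asked for, a point or a joint stands for the part that bears it (a point fixed in the world has none). Each returns a list of dicts, best first, with "conf" (0 to 1); they miss things now and then, are a little off and sometimes report something else, mostly with a low value. They report only what shows in the picture. A call takes as long as a camera call.
- arm.boxes_of(name, picture): "bbox" ([left, top, width, height] in pixels, round what is visible of it).
- arm.landmark_of(name, picture): "location" ([column, row] in pixels: a listed point, or the origin of a listed thing).
The state is a dict: "t": time; "qpos": joint angles; "qvel": joint speeds; "joint_efforts": joint torques, N m; "position": TCP position; "ee_rot": TCP orientation; "ft_force": force on the tool from outside, world axes, zero at the start; "torque": the same for the moment, N m; "width": opening from 0.0 (shut) to 1.0 (fully open); "finger_force": force on a finger pad.
Only numpy, scipy, OpenCV 4.12 (cv2) and the standard library are available. Lean on these libraries where they do the work, as an engineer would, in place of code of your own. Each camera call takes 0.05 s, during which the arm holds its last target. There are 200 camera calls.

## Working session

There is one attempt and no reset: what is moved stays moved. The work goes in short steps, Python scripts to look and compute and a shell command to move; the robot and the scene stay as the last step left them, time stands still between calls to the robot, and variables do not carry over. Pictures are saved under pics/ and viewed, at most 10 in all, crops included, and the job is handed in when it is done.

```bash
ls; mkdir -p pics; python3 - <<'E'
from bench import arm
import cv2,numpy as np
s=arm.read_state();print(s)
ims=[]
for n in("side","top"):
    p=arm.snapshot(n);ims.append(p['pixels'])
    C=-np.array(p['R']).T@np.array(p['t']);print(n,C.round(0),p['fx'],p['cx'])
    for k in("block_hole","block","bowl","rod","handle_bar","lid_hinge","melter","cement_jar","wax_tin"):
        r=arm.landmark_of(k,p)
        if not r: print(k,None);continue
        px=r[0]['location'];d=np.array(p['R']).T@np.array([(px[0]-p['cx'])/p['fx'],(px[1]-p['cy'])/p['fy'],1])
        h={"block_hole":60,"rod":15,"handle_bar":129,"lid_hinge":121}.get(k,0)
        X=C+d*(h-C[2])/d[2];print(k,np.round(px),X.round(1),round(r[0]['conf'],2))
cv2.imwrite('pics/a.png',cv2.resize(np.vstack(ims),(512,768))[:, :] if 0 else cv2.resize(np.hstack(ims),(800,300)))
cv2.imwrite('pics/t.png',cv2.resize(ims[1],(800,600)))
E
```

```text
pics
{'t': 0.0, 'qpos': array([-82.82078606,  24.4484502 ,   4.23127746,  92.05065504,
        -1.95445739,  63.64404816,  -3.84443133]), 'qvel': array([ 0.0218168 , -0.04367419, -0.08992661,  0.00993679, -0.01465462,
        0.02804291, -0.02688304]), 'joint_efforts': array([-4.28765807e-04, -9.49835443e+01,  3.76046956e+00, -4.63514221e+01,
        1.91498006e-02,  9.91186331e-03, -7.48484922e-05]), 'position': array([183.08012615, 649.28689921, 230.63675855]), 'ee_rot': array([-1.79929142e+02,  4.50472462e-03,  1.64253169e+02]), 'ft_force': array([ 0.85686693, -0.04814327,  0.24185318]), 'torque': array([-0.0210499 , -0.0176842 ,  0.00113331]), 'finger_force': 0.0, 'width': 0.9947857802502571}
side [ 555. 1134.  555.] 491.7295070163352 257.04869363075505
block_hole [311. 204.] [479.2 101.7  60. ] 0.88
block [313. 222.] [472.1  79.    0. ] 0.84
bowl [288. 271.] [533.6 291.    0. ] 0.61
rod None
handle_bar [282. 147.] [549.6 -95.1 129. ] 0.56
lid_hinge [207. 156.] [741.2 -48.6 121. ] 0.74
melter [240. 196.] [660.6 -67.5   0. ] 0.78
cement_jar None
wax_tin [228. 268.] [655.6 284.4   0. ] 0.57
top [526. 163. 933.] 388.3385169457713 245.97910500949155
block_hole [263. 258.] [470.1  95.   60. ] 0.74
block [260. 255.] [473.5  99.6   0. ] 0.81
bowl [178. 233.] [526.4 292.    0. ] 0.94
rod [265. 256.] [472.7  87.4  15. ] 0.6
handle_bar [355. 221.] [549.1 -91.7 129. ] 0.66
lid_hinge [335. 136.] [732.1 -55.9 121. ] 0.6
melter [329. 175.] [665.6 -71.7   0. ] 0.87
cement_jar [134. 167.] [685.  400.6   0. ] 0.89
wax_tin [178. 178.] [656.4 296.1   0. ] 0.86
```

View pics/t.png

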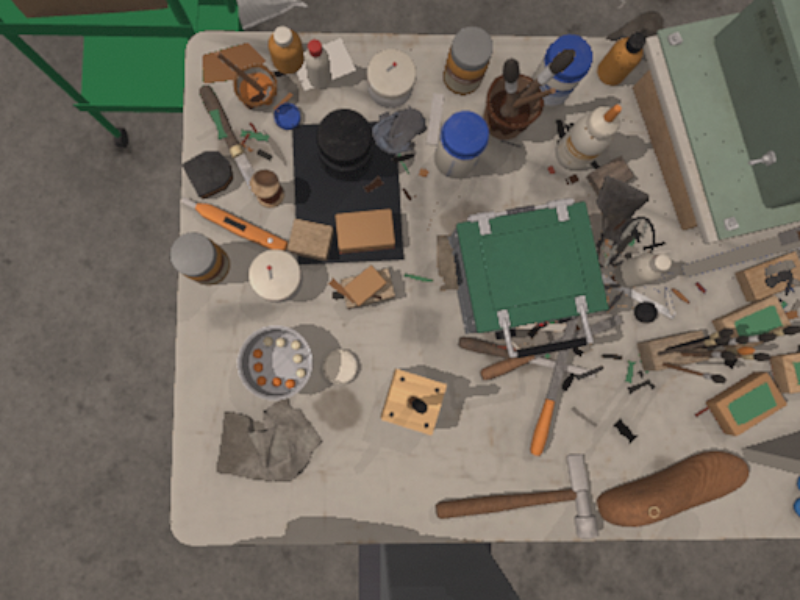

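View pics/a.png

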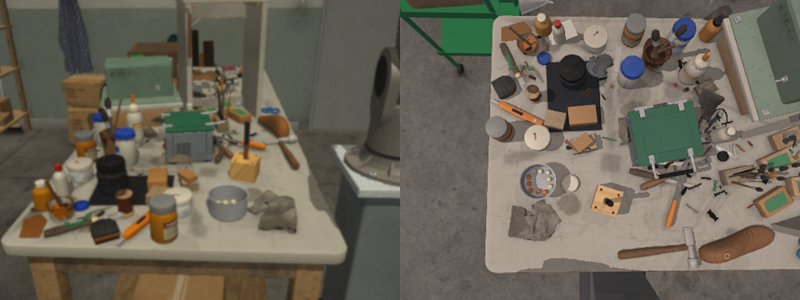

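The top view shows the block at about (415,402), the bowl at (277,362) with amber pastilles on the left and ivory on the right, the tin at (275,275), the jar at (198,258), and the black grip bar at (548,348). The landmarks agree with these positions. Next I'll move above the block.

```bash
cat >h.py <<'E'
from bench import arm
import numpy as np, json
from scipy.spatial.transform import Rotation as Ro
def plan(wps):
    """wps: [(xyz, rpy, nrows)...]; print tool-frame rows per waypoint, from the measured pose"""
    s=arm.read_state();p=np.array(s['position']);r=Ro.from_euler('xyz',s['ee_rot'],degrees=True)
    for x,e,n in wps:
        x=np.array(x,float);r1=Ro.from_euler('xyz',e,degrees=True);w=(r.inv()*r1).as_rotvec()/n
        for i in range(n):
            d=r.apply((x-p)/(n-i),inverse=True)/40
            print([round(float(v),2) for v in [*d,*(w/.1)]])
            p=p+(x-p)/(n-i);r=r*Ro.from_rotvec(w)
        print('--')
def look(names,cam='wrist'):
    s=arm.read_state();p=arm.snapshot(cam);T=np.eye(4)
    if cam=='wrist':
        T[:3,:3]=Ro.from_euler('xyz',s['ee_rot'],degrees=True).as_matrix();T[:3,3]=s['position'];T=T@np.array(p['hand_eye'])
    else: T[:3,:3]=np.array(p['R']).T;T[:3,3]=-T[:3,:3]@np.array(p['t'])
    out={}
    for k,h in names.items():
        for r in arm.landmark_of(k,p)[:5 if h==5.01 else 1]:
            u,v=r['location'];d=T[:3,:3]@[(u-p['cx'])/p['fx'],(v-p['cy'])/p['fy'],1];X=T[:3,3]+d*(h-T[2,3])/d[2]
            print(cam,k,np.round([u,v]),X.round(1),round(r['conf'],2));out[k]=X
    return p,T,out
E
python3 -c "
from h import *
plan([((474,97,250),(180,0,102.5),16)])"
```

```text
[-0.67, -0.71, -0.03, -0.0, -0.0, 0.67]
[-0.72, -0.66, -0.03, -0.0, -0.0, 0.67]
[-0.76, -0.61, -0.03, -0.0, -0.0, 0.67]
[-0.8, -0.56, -0.03, -0.0, -0.0, 0.67]
[-0.84, -0.5, -0.03, -0.0, -0.0, 0.67]
[-0.87, -0.45, -0.03, -0.0, -0.0, 0.67]
[-0.9, -0.39, -0.03, -0.0, -0.0, 0.67]
[-0.92, -0.33, -0.03, -0.0, -0.0, 0.67]
[-0.94, -0.26, -0.03, -0.0, -0.0, 0.67]
[-0.96, -0.2, -0.03, -0.0, -0.0, 0.67]
[-0.97, -0.13, -0.03, -0.0, -0.0, 0.67]
[-0.97, -0.07, -0.03, -0.0, -0.0, 0.67]
[-0.98, -0.0, -0.03, -0.0, -0.0, 0.67]
[-0.97, 0.06, -0.03, -0.0, -0.0, 0.67]
[-0.97, 0.13, -0.03, -0.0, -0.0, 0.67]
[-0.96, 0.19, -0.03, -0.0, -0.0, 0.67]
--
```

```bash
python3 -m crank '[[[-0.67,-0.71,-0.03,0,0,0.67],[-0.72,-0.66,-0.03,0,0,0.67],[-0.76,-0.61,-0.03,0,0,0.67],[-0.8,-0.56,-0.03,0,0,0.67],[-0.84,-0.5,-0.03,0,0,0.67],[-0.87,-0.45,-0.03,0,0,0.67],[-0.9,-0.39,-0.03,0,0,0.67],[-0.92,-0.33,-0.03,0,0,0.67]]]' 1 100
python3 -m crank '[[[-0.94,-0.26,-0.03,0,0,0.67],[-0.96,-0.2,-0.03,0,0,0.67],[-0.97,-0.13,-0.03,0,0,0.67],[-0.97,-0.07,-0.03,0,0,0.67],[-0.98,0,-0.03,0,0,0.67],[-0.97,0.06,-0.03,0,0,0.67],[-0.97,0.13,-0.03,0,0,0.67],[-0.96,0.19,-0.03,0,0,0.67]]]'
python3 - <<'E'
from h import *
import cv2
p,T,o=look({'block_hole':60,'rod':15,'bowl':0,'block':0})
print(arm.read_state()['position'],arm.read_state()['ee_rot'],T[:3,3],arm.boxes_of('rod',p)[:1])
cv2.imwrite('pics/w1.png',p['pixels'])
# where a vertical rod top at z=175 over pixel would lie
E
```

```text
t: 1.67
position: [329.6, 371.2, 241.2]
ee_rot: [180.0, -0.0, 133.4]
ft_force: [0.9, -0.3, 0.6]
width: 1.001
finger_force: 0.0
t: 2.33
position: [476.5, 95.1, 251.0]
ee_rot: [179.9, -0.0, 102.6]
ft_force: [1.7, 1.3, 0.2]
width: 1.001
finger_force: 0.0
wrist block_hole [254. 171.] [476.2  93.1  60. ] 0.81
wrist rod [246. 160.] [466.7  94.2  15. ] 0.57
wrist bowl [452.  20.] [658.  297.1   0. ] 0.44
wrist block [248. 160.] [469.6  92.7   0. ] 0.75
[475.80382908  97.23423969 250.49620325] [-1.79993798e+02 -9.00421882e-03  1.02844253e+02] [459.96480346 169.94947876 394.13111908] [{'bbox': [236.9, 161.8, 23.3, 53.7], 'conf': 0.84}]
```

View pics/w1.png

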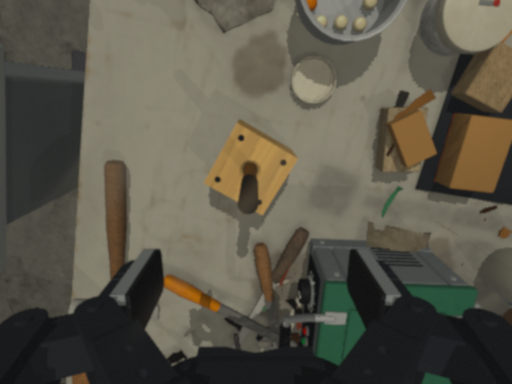

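The wrist picture shows the block at (252,170), with the rod's sleeve running from the bore at (251,170) to its top at about (248,203).

```bash
python3 - <<'E'
from h import *
p,T,o=look({'block_hole':60,'rod':15})
for (u,v,h) in((248,203,175),(238,203,175),(260,203,175)):
    d=T[:3,:3]@[(u-p['cx'])/p['fx'],(v-p['cy'])/p['fy'],1];print((T[:3,3]+d*(h-T[2,3])/d[2]).round(1))
plan([((475,96,122),(180,0,102.5),5)])
E
```

```text
wrist rod [251. 163.] [471.7  94.7  15. ] 0.92
[470.8  98.3 175. ]
[463.6  96.7 175. ]
[479.3 100.2 175. ]
[-0.01, -0.0, 0.64, -0.0, -0.0, 0.02]
[-0.01, -0.0, 0.64, -0.0, -0.0, 0.02]
[-0.01, -0.0, 0.64, -0.0, -0.0, 0.02]
[-0.01, -0.0, 0.64, -0.0, -0.0, 0.02]
[-0.01, -0.0, 0.64, -0.0, -0.0, 0.02]
--
```

```bash
python3 -m crank '[[[-0.01,-0.02,0.64,0,0,0.02],[-0.01,-0.02,0.64,0,0,0.02],[0,-0.02,0.64,0,0,0],[0,-0.02,0.64,0,0,0],[0,0,0.64,0,0,0],[0,0,0,0,0,0],[0,0,0,0,0,0],[0,0,0,0,0,0]]]' 1 100
python3 -m crank '[[[0,0,0,0,0,0],[0,0,0,0,0,0],[0,0,0,0,0,0],[0,0,0,0,0,0],[0,0,0,0,0,0],[0,0,0,0,0,0],[0,0,0,0,0,0],[0,0,0,0,0,0]]]' -1 100
python3 -c "
from h import *
import cv2
p,T,o=look({'rod':15,'block_hole':60});cv2.imwrite('pics/w2.png',p['pixels']);print(arm.read_state()['torque'])"
```

```text
t: 3.45
position: [473.5, 95.9, 123.7]
ee_rot: [180.0, -0.0, 102.6]
ft_force: [0.5, -0.1, 0.3]
width: 1.0
finger_force: 0.0
t: 4.12
position: [472.9, 95.5, 122.9]
ee_rot: [-180.0, -0.0, 102.6]
ft_force: [-3.2, -0.2, 10.5]
width: 0.162
finger_force: 97.2
wrist rod [251. 192.] [470.   94.4  15. ] 0.81
wrist block_hole [253. 216.] [473.1  91.3  60. ] 0.61
[-0.25641247  1.1837143  -0.06915955]
```

View pics/w2.png

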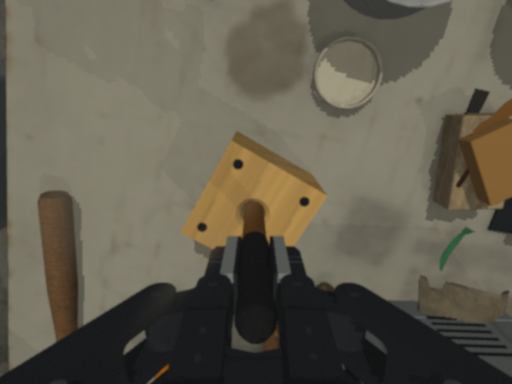

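The rod is gripped, sleeve at about (255,290) between the pads. The upward force means it is sitting on the bore floor, so the rod's end is about 108 mm below the TCP. I'll lift it and look at the bowl.

```bash
python3 -m crank '[[[0,0,-0.4,0,0,0],[0,0,-0.6,0,0,0],[0,0,-0.6,0,0,0],[0,0,-0.6,0,0,0],[0.3,0.2,0,0,0,0],[0.5,0.34,0,0,0,0],[0.5,0.34,0,0,0,0],[0.5,0.34,0,0,0,0]]]' -1 100
python3 -m crank '[[[0.5,0.34,0,0,0,0],[0.4,0.26,0,0,0,0],[0.3,0.2,0,0,0,0],[0,0,0,0,0,0],[0,0,0,0,0,0],[0,0,0,0,0,0],[0,0,0,0,0,0],[0,0,0,0,0,0]]]'
python3 - <<'E'
from h import *
import cv2
for c in('wrist','top','side'):
    p,T,o=look({'bowl':0,'rod':97,'wax_tin':0,'amber_0':5.01,'ivory_0':5.01} if c!='side' else {'bowl':0,'rod':97},c)
    b=arm.boxes_of('bowl',p)
    if b:
        x,y,w,h=b[0]['bbox'];d=T[:3,:3]@[(x+w/2-p['cx'])/p['fx'],(y+h/2-p['cy'])/p['fy'],1];print('rim ctr',b[0],(T[:3,3]+d*(50-T[2,3])/d[2]).round(1))
    if c=='wrist':cv2.imwrite('pics/w3.png',p['pixels'])
E
```

```text
t: 4.93
position: [505.1, 177.8, 210.3]
ee_rot: [180.0, -0.0, 102.6]
ft_force: [0.2, -0.4, -0.6]
width: 0.159
finger_force: 97.6
t: 5.6
position: [525.6, 229.4, 210.6]
ee_rot: [-180.0, -0.0, 102.5]
ft_force: [0.2, 0.6, -0.5]
width: 0.16
finger_force: 97.6
wrist bowl [272. 109.] [531.2 294.8   0. ] 0.81
wrist rod [252. 192.] [524.4 227.1  97. ] 0.96
wrist wax_tin [386. 133.] [659.6 296.7   0. ] 0.55
wrist amber_0 [270.  76.] [520.2 326.6   5. ] 0.75
wrist amber_0 [293.  82.] [545.3 325.6   5. ] 0.71
wrist amber_0 [249.  79.] [500.4 319.1   5. ] 0.64
wrist amber_0 [238. 122.] [497.5 273.1   5. ] 0.63
wrist amber_0 [243. 100.] [497.8 297.    5. ] 0.61
wrist ivory_0 [295. 118.] [556.7 290.8   5. ] 0.72
wrist ivory_0 [270. 140.] [535.7 262.4   5. ] 0.7
wrist ivory_0 [303. 100.] [560.2 311.3   5. ] 0.53
wrist ivory_0 [248. 139.] [511.5 258.3   5. ] 0.5
wrist ivory_0 [289. 137.] [555.1 270.2   5. ] 0.47
rim ctr {'bbox': [215.3, 49.9, 118.3, 122.0], 'conf': 0.79} [530.2 294.9  50. ]
top rod [260. 256.] [476.9 104.4  97. ] 0.34
top wax_tin [178. 176.] [661.8 295.5   0. ] 0.49
side bowl [208. 158.] [ 787.  -359.7    0. ] 0.66
side rod [291. 212.] [528.3 216.9  97. ] 0.82
rim ctr {'bbox': [264.4, 236.9, 55.0, 51.1], 'conf': 0.95} [528.  338.6  50. ]
```

View pics/w3.png

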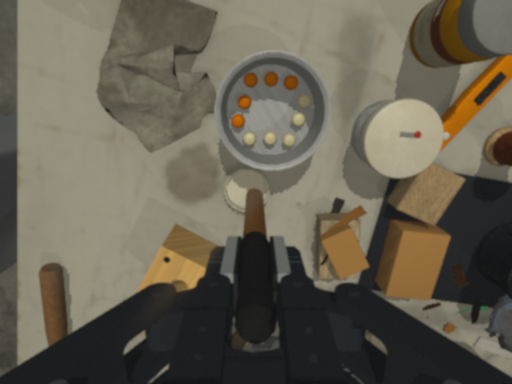

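The bowl is centred at about (272,110) px, which is (529,294) mm, with the pastilles in a ring of about 33 mm radius. The rod's tip points at (257,192), straight down. I'll go over the middle and lower it.

```bash
python3 -m crank '[[[0.4,0.12,0,0,0,0],[0.4,0.12,0,0,0,0],[0.4,0.12,0,0,0,0],[0.4,0.11,0,0,0,0],[0,0,0,0,0,0],[0,0,0.4,0,0,0],[0,0,0.5,0,0,0],[0,0,0.5,0,0,0]]]' -1 110
python3 -m crank '[[[0,0,0.5,0,0,0],[0,0,0.3,0,0,0],[0,0,0.13,0,0,0],[0,0,0,0,0,0],[0,0,0,0,0,0],[0,0,0,0,0,0],[0,0,0,0,0,0],[0,0,0,0,0,0]]]'
python3 - <<'E'
from h import *
look({'bowl':0,'rod':9,'amber_0':5.01,'ivory_0':5.01})
E
```

```text
t: 7.17
position: [530.1, 298.0, 153.9]
ee_rot: [180.0, -0.0, 102.7]
ft_force: [-0.3, 0.5, -0.1]
width: 0.164
finger_force: 107.2
t: 7.83
position: [530.4, 297.0, 118.1]
ee_rot: [179.9, -0.0, 102.6]
ft_force: [-0.0, -1.1, -0.4]
width: 0.159
finger_force: 107.2
wrist bowl [252. 193.] [529.3 292.6   0. ] 0.89
wrist rod [253. 194.] [529.5 294.9   9. ] 0.69
wrist amber_0 [219. 187.] [500.6 293.    5. ] 0.83
wrist amber_0 [253. 157.] [523.2 324.6   5. ] 0.74
wrist amber_0 [223. 158.] [499.2 318.1   5. ] 0.68
wrist amber_0 [276. 161.] [542.8 325.6   5. ] 0.55
wrist amber_0 [210. 206.] [496.5 275.5   5. ] 0.52
wrist ivory_0 [284. 204.] [557.7 290.5   5. ] 0.72
wrist ivory_0 [272. 228.] [553.  266.6   5. ] 0.67
wrist ivory_0 [229. 223.] [515.3 262.7   5. ] 0.64
wrist ivory_0 [292. 186.] [560.3 307.8   5. ] 0.55
```

```bash
python3 -m crank '[[[0,0,0.05,0,0,0],[-0.02,-0.15,0,0,0,0],[0,-0.15,0,0,0,0],[0,-0.15,0,0,0,0],[0.139,0.018,0,0,0,0],[0.13,0.054,0,0,0,0],[0.112,0.085,0,0,0,0],[0.085,0.112,0,0,0,0]]]'
python3 -m crank '[[[0.054,0.13,0,0,0,0],[0.018,0.139,0,0,0,0],[-0.018,0.139,0,0,0,0],[-0.054,0.13,0,0,0,0],[-0.085,0.112,0,0,0,0],[-0.112,0.085,0,0,0,0],[-0.13,0.054,0,0,0,0],[-0.139,0.018,0,0,0,0]]]'
python3 -m crank '[[[-0.161,-0.021,0,0,0,0],[-0.151,-0.062,0,0,0,0],[-0.13,-0.099,0,0,0,0],[-0.099,-0.13,0,0,0,0],[-0.062,-0.151,0,0,0,0],[-0.021,-0.161,0,0,0,0],[0.021,-0.161,0,0,0,0],[0.062,-0.151,0,0,0,0]]]'
python3 - <<'E'
from h import *
import cv2
p,_,_=look({'bowl':0,'rod':9,'amber_0':5.01,'ivory_0':5.01})
cv2.imwrite('pics/w4.png',p['pixels'])
E
```

```text
t: 8.75
position: [519.2, 313.9, 115.4]
ee_rot: [180.0, -0.0, 102.7]
ft_force: [-0.8, 0.1, -0.8]
width: 0.162
finger_force: 107.2
t: 9.42
position: [554.5, 300.7, 115.0]
ee_rot: [-179.9, 0.0, 102.6]
ft_force: [-5.0, -1.0, 0.7]
width: 0.154
finger_force: 107.5
t: 10.08
position: [522.8, 272.4, 115.8]
ee_rot: [179.9, -0.0, 102.6]
ft_force: [4.0, 1.6, -0.4]
width: 0.16
finger_force: 107.4
wrist bowl [262. 171.] [526.1 289.6   0. ] 0.95
wrist rod [254. 193.] [522.4 272.2   9. ] 0.58
wrist amber_0 [277. 122.] [527.8 331.8   5. ] 0.85
wrist amber_0 [306. 148.] [555.9 316.7   5. ] 0.65
wrist amber_0 [242. 128.] [502.5 321.2   5. ] 0.64
wrist amber_0 [231. 153.] [497.8 299.4   5. ] 0.5
wrist amber_0 [218. 181.] [491.8 274.6   5. ] 0.49
wrist ivory_0 [307. 177.] [563.1 293.8   5. ] 0.86
wrist ivory_0 [271. 214.] [541.7 255.9   5. ] 0.63
wrist ivory_0 [491.  72.] [676.6 402.7   5. ] 0.63
wrist ivory_0 [243. 209.] [516.9 254.8   5. ] 0.6
wrist ivory_0 [290. 204.] [555.4 267.7   5. ] 0.56
```

View pics/w4.png

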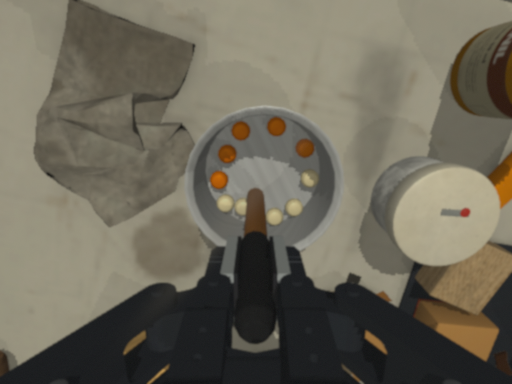

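The chips at (219,180), (243,209) and the rest were only pushed outward to the wall, not carried round. A wider circle of about 33 mm is needed, recentred on the bowl.

```bash
cat >>h.py <<'E'
def bowlc():
    p,T,_=look({'bowl':0});x,y,w,h=arm.boxes_of('bowl',p)[0]['bbox']
    d=T[:3,:3]@[(x+w/2-p['cx'])/p['fx'],(y+h/2-p['cy'])/p['fy'],1];X=T[:3,3]+d*(53-T[2,3])/d[2];print('rim',[x,y,w,h],X.round(1));return X
def circ(c,R,n,step=15,nr=6):
    s=arm.read_state();r=Ro.from_euler('xyz',s['ee_rot'],degrees=True);o=r.apply(np.array(s['position'])-[c[0],c[1],s['position'][2]],inverse=True)[:2]
    a=np.degrees(np.arctan2(o[1],o[0]));r0=np.hypot(*o);print('a,r',round(a),round(r0,1))
    for k in range(1,n+1):
        rr=min(1,k/nr)*(R-r0)+r0;b=np.radians(a+step*k);q=rr*np.array([np.cos(b),np.sin(b)]);print(((q-o)/40).round(2),end='\n' if k%8==0 else ' ');o=q
E
python3 -c "
from h import *
c=bowlc();circ((527,291.5),33,32)"
```

```text
wrist bowl [262. 170.] [524.8 290.5   0. ] 0.69
rim [183.8, 105.8, 161.8, 146.5] [524.5 296.5  53. ]
a,r -155 19.8
[ 0.03 -0.14] [ 0.07 -0.14] [ 0.12 -0.13] [ 0.16 -0.09] [ 0.2  -0.05] [0.21 0.01] [0.18 0.11] [0.15 0.16]
[0.1  0.19] [0.05 0.21] [-0.01  0.22] [-0.06  0.21] [-0.11  0.18] [-0.16  0.15] [-0.19  0.1 ] [-0.21  0.05]
[-0.22 -0.01] [-0.21 -0.06] [-0.18 -0.11] [-0.15 -0.16] [-0.1  -0.19] [-0.05 -0.21] [ 0.01 -0.22] [ 0.06 -0.21]
[ 0.11 -0.18] [ 0.16 -0.15] [ 0.19 -0.1 ] [ 0.21 -0.05] [0.22 0.01] [0.21 0.06] [0.18 0.11] [0.15 0.16]
```

```bash
python3 -m crank '[[[0.03,-0.14,0,0,0,0],[0.07,-0.14,0,0,0,0],[0.12,-0.13,0,0,0,0],[0.16,-0.09,0,0,0,0],[0.2,-0.05,0,0,0,0],[0.21,0.01,0,0,0,0],[0.18,0.11,0,0,0,0],[0.15,0.16,0,0,0,0]]]'
python3 -m crank '[[[0.1,0.19,0,0,0,0],[0.05,0.21,0,0,0,0],[-0.01,0.22,0,0,0,0],[-0.06,0.21,0,0,0,0],[-0.11,0.18,0,0,0,0],[-0.16,0.15,0,0,0,0],[-0.19,0.1,0,0,0,0],[-0.21,0.05,0,0,0,0]]]'
python3 - <<'E'
from h import *
import cv2
p,_,_=look({'rod':9,'amber_0':5.01,'ivory_0':5.01})
c=bowlc();circ((c[0],c[1]-2),33,16)
cv2.imwrite('pics/w5.png',p['pixels'])
E
```

```text
t: 11.15
position: [502.6, 314.2, 115.4]
ee_rot: [-180.0, 0.0, 102.7]
ft_force: [1.5, -6.3, 1.7]
width: 0.162
finger_force: 107.7
t: 11.82
position: [559.3, 301.3, 115.2]
ee_rot: [-180.0, -0.0, 102.6]
ft_force: [-7.7, 1.5, 1.5]
width: 0.161
finger_force: 108.4
wrist rod [252. 194.] [558.2 299.5   9. ] 0.63
wrist amber_0 [228. 138.] [529.5 340.    5. ] 0.68
wrist amber_0 [271. 190.] [572.6 305.1   5. ] 0.67
wrist amber_0 [201. 142.] [508.9 331.8   5. ] 0.65
wrist amber_0 [180. 175.] [496.3 301.4   5. ] 0.54
wrist amber_0 [260. 154.] [556.9 332.7   5. ] 0.51
wrist ivory_0 [196. 207.] [514.3 277.    5. ] 0.74
wrist ivory_0 [219. 228.] [536.8 261.6   5. ] 0.66
wrist ivory_0 [179. 202.] [499.2 277.9   5. ] 0.61
wrist ivory_0 [266. 206.] [571.6 290.9   5. ] 0.6
wrist ivory_0 [238. 223.] [551.4 270.1   5. ] 0.52
wrist bowl [227. 187.] [536. 299.   0.] 0.91
rim [140.3, 127.8, 156.7, 145.0] [533.8 304.2  53. ]
a,r 102 25.1
[-0.17 -0.03] [-0.16 -0.07] [-0.14 -0.12] [-0.11 -0.16] [-0.07 -0.19] [-0.02 -0.21] [ 0.07 -0.2 ] [ 0.12 -0.18]
[ 0.16 -0.14] [ 0.19 -0.09] [ 0.21 -0.04] [0.21 0.02] [0.2  0.07] [0.18 0.12] [0.14 0.16] [0.09 0.19]
```

View pics/w5.png

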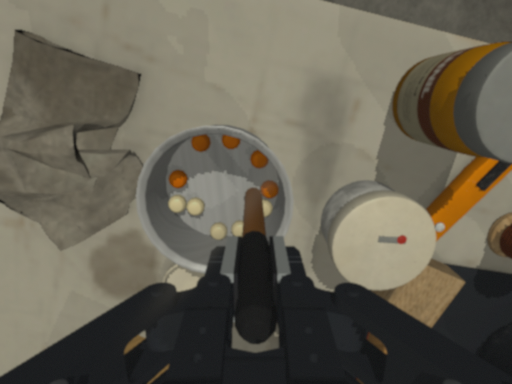

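The bowl follows the rod by about 8 mm because chips squeeze past it at the wall, as at (267,190). Instead I'll enter the gap at the wall between the amber chips at (180,178) and (201,142), then push along the wall from there.

```bash
python3 - <<'E'
from h import *
c=bowlc()
look({'amber_0':5.01})
plan([((503.5,316,114.5),(180,0,102.5),6)])
E
sed -i 's/def circ(c,R,n,step=15,nr=6):/def circ(c,R,n,step=15,nr=6,start=None):/; s/o=r.apply(np.array(s\[.position.\])-\[c/o=r.apply(np.array(s["position"] if start is None else [*start,s["position"][2]])-[c/' h.py
python3 -c "
from h import *
circ((535,300),35,24,start=(503.5,316))"
```

```text
rim [137.8, 127.0, 160.5, 148.7] [533.1 304.   53. ]
wrist amber_0 [271. 188.] [571.8 307.7   5. ] 0.6
wrist amber_0 [205. 147.] [511.9 329.5   5. ] 0.58
wrist amber_0 [233. 140.] [533.2 340.2   5. ] 0.56
wrist amber_0 [181. 182.] [497.8 296.4   5. ] 0.51
wrist amber_0 [262. 157.] [558.7 331.6   5. ] 0.5
[0.11, -0.21, 0.0, 0.0, -0.0, 0.0]
[0.11, -0.21, 0.0, 0.0, -0.0, 0.0]
[0.11, -0.21, 0.0, 0.0, -0.0, 0.0]
[0.11, -0.21, 0.0, 0.0, -0.0, 0.0]
[0.11, -0.21, 0.0, 0.0, -0.0, 0.0]
[0.11, -0.21, 0.0, 0.0, -0.0, 0.0]
--
a,r -50 35.3
[0.16 0.17] [0.11 0.2 ] [0.05 0.22] [-0.01  0.23] [-0.07  0.22] [-0.12  0.19] [-0.17  0.16] [-0.2   0.11]
[-0.22  0.05] [-0.23 -0.01] [-0.22 -0.07] [-0.19 -0.12] [-0.16 -0.17] [-0.11 -0.2 ] [-0.05 -0.22] [ 0.01 -0.23]
[ 0.07 -0.22] [ 0.12 -0.19] [ 0.17 -0.16] [ 0.2  -0.11] [ 0.22 -0.05] [0.23 0.01] [0.22 0.07] [0.19 0.12]
```

```bash
python3 -m crank '[[[0.11,-0.21,0,0,0,0],[0.11,-0.21,0,0,0,0],[0.11,-0.21,0,0,0,0],[0.11,-0.21,0,0,0,0],[0.11,-0.21,0,0,0,0],[0.11,-0.21,0,0,0,0],[0,0,0,0,0,0],[0.16,0.17,0,0,0,0]]]'
python3 -m crank '[[[0.11,0.2,0,0,0,0],[0.05,0.22,0,0,0,0],[-0.01,0.23,0,0,0,0],[-0.07,0.22,0,0,0,0],[-0.12,0.19,0,0,0,0],[-0.17,0.16,0,0,0,0],[-0.2,0.11,0,0,0,0],[-0.22,0.05,0,0,0,0]]]'
python3 - <<'E'
from h import *
import cv2
p,_,_=look({'rod':9,'amber_0':5.01,'ivory_0':5.01})
c=bowlc();circ((c[0]+1,c[1]-4),35,24)
cv2.imwrite('pics/w6.png',p['pixels'])
E
```

```text
t: 13.08
position: [508.2, 323.8, 115.5]
ee_rot: [-180.0, 0.0, 102.6]
ft_force: [0.7, -5.1, 0.5]
width: 0.157
finger_force: 107.7
t: 13.75
position: [569.0, 311.4, 115.1]
ee_rot: [-180.0, -0.0, 102.6]
ft_force: [-4.9, 1.1, 0.6]
width: 0.16
finger_force: 108.3
wrist rod [252. 192.] [567.4 311.4   9. ] 0.59
wrist amber_0 [183. 172.] [507.9 315.1   5. ] 0.85
wrist amber_0 [225. 140.] [537.2 348.1   5. ] 0.63
wrist amber_0 [270. 174.] [578.  328.6   5. ] 0.55
wrist amber_0 [250. 148.] [557.9 346.2   5. ] 0.52
wrist ivory_0 [194. 200.] [521.3 292.8   5. ] 0.8
wrist ivory_0 [176. 192.] [504.8 296.8   5. ] 0.68
wrist ivory_0 [209. 230.] [538.1 268.1   5. ] 0.61
wrist ivory_0 [252. 148.] [559.3 346.    5. ] 0.6
wrist ivory_0 [256. 215.] [575.3 290.6   5. ] 0.56
wrist bowl [226. 187.] [545.1 308.9   0. ] 0.64
rim [138.5, 128.5, 158.8, 144.9] [543.  313.6  53. ]
a,r 96 24.7
[-0.17  0.  ] [-0.18 -0.05] [-0.17 -0.1 ] [-0.14 -0.15] [-0.1  -0.19] [-0.05 -0.22] [ 0.05 -0.22] [ 0.11 -0.2 ]
[ 0.16 -0.17] [ 0.2  -0.12] [ 0.22 -0.06] [ 0.23 -0.01] [0.22 0.05] [0.2  0.11] [0.17 0.16] [0.12 0.2 ]
[0.06 0.22] [0.01 0.23] [-0.05  0.22] [-0.11  0.2 ] [-0.16  0.17] [-0.2   0.12] [-0.22  0.06] [-0.23  0.01]
```

View pics/w6.png

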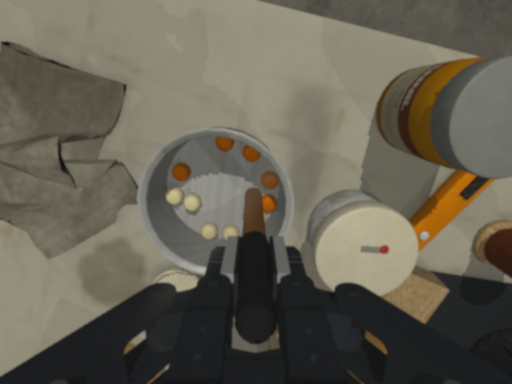

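The bowl has drifted to about (545,309). It turns and slides with the jammed chips, which have rotated partway: amber now at (180,172) to (270,203), ivory from (176,197) round to (231,232). Further turns centred on the bowl's original place will both bring it back and mix more.

```bash
python3 -c "
from h import *
circ((529,294),31,40,nr=10)"
```

```text
a,r 78 43.7
[-0.28 -0.01] [-0.26 -0.08] [-0.23 -0.14] [-0.18 -0.19] [-0.12 -0.22] [-0.05 -0.24] [ 0.01 -0.23] [ 0.07 -0.21]
[ 0.12 -0.18] [ 0.16 -0.14] [ 0.17 -0.12] [ 0.19 -0.07] [ 0.2  -0.02] [0.2  0.04] [0.18 0.09] [0.15 0.13]
[0.12 0.17] [0.07 0.19] [0.02 0.2 ] [-0.04  0.2 ] [-0.09  0.18] [-0.13  0.15] [-0.17  0.12] [-0.19  0.07]
[-0.2   0.02] [-0.2  -0.04] [-0.18 -0.09] [-0.15 -0.13] [-0.12 -0.17] [-0.07 -0.19] [-0.02 -0.2 ] [ 0.04 -0.2 ]
[ 0.09 -0.18] [ 0.13 -0.15] [ 0.17 -0.12] [ 0.19 -0.07] [ 0.2  -0.02] [0.2  0.04] [0.18 0.09] [0.15 0.13]
```

```bash
python3 -m crank '[[[-0.28,-0.01,0,0,0,0],[-0.26,-0.08,0,0,0,0],[-0.23,-0.14,0,0,0,0],[-0.18,-0.19,0,0,0,0],[-0.12,-0.22,0,0,0,0],[-0.05,-0.24,0,0,0,0],[0.01,-0.23,0,0,0,0],[0.07,-0.21,0,0,0,0]]]'
python3 -m crank '[[[0.12,-0.18,0,0,0,0],[0.16,-0.14,0,0,0,0],[0.17,-0.12,0,0,0,0],[0.19,-0.07,0,0,0,0],[0.2,-0.02,0,0,0,0],[0.2,0.04,0,0,0,0],[0.18,0.09,0,0,0,0],[0.15,0.13,0,0,0,0]]]'
python3 -m crank '[[[0.12,0.17,0,0,0,0],[0.07,0.19,0,0,0,0],[0.02,0.2,0,0,0,0],[-0.04,0.2,0,0,0,0],[-0.09,0.18,0,0,0,0],[-0.13,0.15,0,0,0,0],[-0.17,0.12,0,0,0,0],[-0.19,0.07,0,0,0,0]]]'
python3 - <<'E'
from h import *
import cv2
p,_,_=look({'rod':9,'amber_0':5.01,'ivory_0':5.01})
c=bowlc()
E
```

```text
t: 14.77
position: [525.5, 259.4, 115.7]
ee_rot: [179.9, -0.0, 102.6]
ft_force: [2.6, 4.9, 0.4]
width: 0.156
finger_force: 107.8
t: 15.43
position: [503.5, 312.0, 115.2]
ee_rot: [-180.0, 0.0, 102.6]
ft_force: [0.4, 0.0, -1.4]
width: 0.16
finger_force: 107.7
t: 16.1
position: [557.7, 305.4, 115.2]
ee_rot: [-180.0, -0.0, 102.6]
ft_force: [-2.8, 2.2, 0.1]
width: 0.162
finger_force: 107.9
wrist rod [253. 194.] [556.6 303.9   9. ] 0.71
wrist amber_0 [275. 214.] [579.2 289.6   5. ] 0.76
wrist amber_0 [272. 232.] [580.5 272.1   5. ] 0.47
wrist ivory_0 [196. 240.] [517.1 250.    5. ] 0.82
wrist ivory_0 [270. 200.] [572.7 301.    5. ] 0.81
wrist ivory_0 [182. 217.] [501.9 269.4   5. ] 0.61
wrist ivory_0 [204. 198.] [517.8 290.4   5. ] 0.55
wrist ivory_0 [212. 252.] [533.4 241.9   5. ] 0.46
wrist bowl [252. 194.] [556.7 300.8   0. ] 0.72
rim [153.7, 156.2, 149.2, 132.9] [541.6 293.   53. ]
```

```bash
python3 -m crank '[[[-0.2,0.02,0,0,0,0],[-0.2,-0.04,0,0,0,0],[-0.18,-0.09,0,0,0,0],[-0.15,-0.13,0,0,0,0],[-0.12,-0.17,0,0,0,0],[-0.07,-0.19,0,0,0,0],[-0.02,-0.2,0,0,0,0],[0.04,-0.2,0,0,0,0]]]'
python3 -m crank '[[[0.09,-0.18,0,0,0,0],[0.13,-0.15,0,0,0,0],[0.17,-0.12,0,0,0,0],[0.19,-0.07,0,0,0,0],[0.2,-0.02,0,0,0,0],[0.2,0.04,0,0,0,0],[0.18,0.09,0,0,0,0],[0.15,0.13,0,0,0,0]]]'
python3 - <<'E'
from h import *
import cv2
p,_,_=look({'rod':9,'amber_0':5.01,'ivory_0':5.01})
c=bowlc();cv2.imwrite('pics/w7.png',p['pixels'])
E
```

```text
t: 17.12
position: [525.6, 261.9, 115.6]
ee_rot: [179.9, -0.0, 102.6]
ft_force: [4.1, 4.6, 0.9]
width: 0.159
finger_force: 107.9
t: 17.78
position: [502.6, 312.1, 115.0]
ee_rot: [-179.9, 0.0, 102.7]
ft_force: [-0.1, -0.0, -0.9]
width: 0.16
finger_force: 107.8
wrist amber_0 [309. 259.] [564.  260.9   5. ] 0.8
wrist amber_0 [320. 243.] [569.1 278.    5. ] 0.61
wrist ivory_0 [229. 221.] [486.8 281.5   5. ] 0.58
wrist ivory_0 [272. 193.] [517.7 313.6   5. ] 0.44
wrist bowl [271. 231.] [526.4 276.8   0. ] 0.83
rim [204.6, 176.1, 148.6, 117.7] [524.3 297.1  53. ]
```

View pics/w7.png

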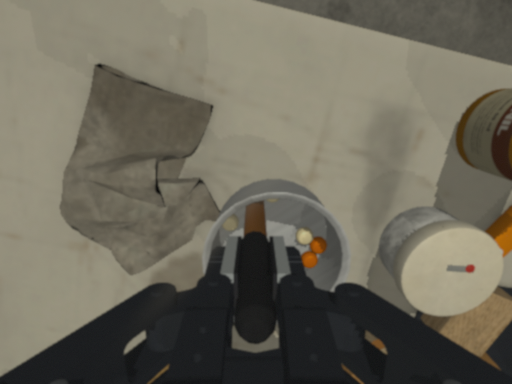

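The two colours have clearly swapped: amber chips are now at (310,260) and (318,243), ivory at (231,222) and (304,236). The rod is near the wall. I'll move inward, lift, and go back over the block.

```bash
python3 -m crank '[[[-0.25,0.12,0,0,0,0],[-0.25,0.12,0,0,0,0],[0,0,-0.2,0,0,0],[0,0,-0.5,0,0,0],[0,0,-0.5,0,0,0],[0,0,-0.5,0,0,0],[0,0,-0.5,0,0,0],[0,0,-0.2,0,0,0]]]'
python3 - <<'E'
from h import *
s=arm.read_state();print(s['position'])
p,T,o=look({'bowl':0,'rod':s['position'][2]-108,'amber_0':5.01,'ivory_0':5.01})
print((o['rod']-s['position']).round(1))
look({'rod':s['position'][2]-108},'side')
plan([((474,97,210),(180,0,102.6),8)])
E
```

```text
t: 18.8
position: [518.6, 293.1, 214.4]
ee_rot: [179.8, -0.1, 102.5]
ft_force: [0.5, 1.4, -0.1]
width: 0.159
finger_force: 107.8
[518.59818486 293.07426172 214.37195187]
wrist bowl [259. 178.] [527.5 279.3   0. ] 0.95
wrist rod [253. 193.] [518.3 292.6 106.4] 0.75
wrist amber_0 [284. 200.] [561.8 261.1   5. ] 0.71
wrist amber_0 [277. 202.] [554.3 256.5   5. ] 0.64
wrist amber_0 [265. 208.] [542.3 246.9   5. ] 0.59
wrist amber_0 [290. 187.] [565.2 278.    5. ] 0.53
wrist ivory_0 [257. 149.] [517.7 312.7   5. ] 0.65
wrist ivory_0 [281. 180.] [553. 284.   5.] 0.55
wrist ivory_0 [227. 192.] [494.3 256.2   5. ] 0.51
[  -0.3   -0.5 -108. ]
side rod [299. 225.] [514.6 294.6 106.4] 0.96
[-0.57, -0.26, 0.0, -0.0, 0.0, -0.0]
[-0.57, -0.26, 0.0, -0.0, 0.0, -0.0]
[-0.57, -0.26, 0.0, -0.0, 0.0, -0.0]
[-0.57, -0.26, 0.0, -0.0, 0.0, -0.0]
[-0.57, -0.26, 0.0, -0.0, 0.0, -0.0]
[-0.57, -0.26, 0.0, -0.0, 0.0, -0.0]
[-0.57, -0.26, 0.0, -0.0, 0.0, -0.0]
[-0.57, -0.26, 0.0, -0.0, 0.0, -0.0]
--
```

```bash
python3 -m crank '[[[-0.57,-0.26,0,0,0,0],[-0.57,-0.26,0,0,0,0],[-0.57,-0.26,0,0,0,0],[-0.57,-0.26,0,0,0,0],[-0.57,-0.26,0,0,0,0],[-0.57,-0.26,0,0,0,0],[-0.58,-0.27,0,0,0,0],[-0.58,-0.27,0,0,0,0]]]'
python3 -m crank '[[[0,0,0.4,0,0,0],[0,0,0.3,0,0,0],[0,0,0.1,0,0,0],[0,0,0,0,0,0],[0,0,0,0,0,0],[0,0,0,0,0,0],[0,0,0,0,0,0],[0,0,0,0,0,0]]]'
python3 - <<'E'
from h import *
for i in range(3):
  s=arm.read_state();print(s['position'].round(1),s['ee_rot'].round(1))
  p,T,o=look({'block_hole':60,'rod':s['position'][2]-108})
look({'block_hole':60,'rod':s['position'][2]-108},'side')
look({'block_hole':60,'rod':s['position'][2]-108},'top')
E
```

```text
t: 19.82
position: [474.5, 95.1, 210.7]
ee_rot: [-179.9, 0.0, 102.6]
ft_force: [0.6, -0.7, -1.0]
width: 0.161
finger_force: 107.8
t: 20.48
position: [475.5, 96.6, 179.7]
ee_rot: [180.0, -0.0, 102.6]
ft_force: [0.2, -0.0, -0.1]
width: 0.158
finger_force: 107.9
[475.5  96.6 179.7] [180.   -0.  102.6]
wrist block_hole [250. 192.] [472.8  92.4  60. ] 0.86
wrist rod [254. 194.] [475.3  94.5  71.7] 0.9
[475.3  96.5 179.5] [180.   -0.  102.6]
wrist block_hole [251. 193.] [473.1  91.7  60. ] 0.86
wrist rod [253. 194.] [474.7  94.1  71.5] 0.78
[475.2  96.4 179.4] [180.   -0.  102.6]
wrist block_hole [250. 191.] [472.1  92.8  60. ] 0.74
wrist rod [255. 192.] [476.   96.5  71.4] 0.91
side block_hole [313. 203.] [475.6  95.6  60. ] 0.85
side rod [314. 197.] [473.7  86.4  71.4] 0.63
top rod [182. 219.] [556.2 275.8  71.4] 0.39
```

```bash
python3 -m crank '[[[-0.05,-0.07,0,0,0,0],[0,0,0,0,0,0],[0,0,0.15,0,0,0],[0,0,0.1,0,0,0],[0,0,0.1,0,0,0],[0,0,0.1,0,0,0],[0,0,0.1,0,0,0],[0,0,0,0,0,0]]]'
```

```text
t: 21.9
position: [472.5, 93.7, 156.4]
ee_rot: [-179.9, 0.0, 102.6]
ft_force: [-0.8, -0.0, -0.9]
width: 0.155
finger_force: 107.9
```

No contact force with the tip at about 48 mm, so it is in the bore. I'll lower it further.

```bash
python3 -m crank '[[[0,0,0.15,0,0,0],[0,0,0.15,0,0,0],[0,0,0.15,0,0,0],[0,0,0.15,0,0,0],[0,0,0.15,0,0,0],[0,0,0.07,0,0,0],[0,0,0,0,0,0],[0,0,0,0,0,0]]]'
python3 -c "
from bench import arm
print(arm.read_state()['position'],arm.read_state()['torque'])"
```

```text
t: 22.57
position: [472.9, 93.7, 124.4]
ee_rot: [-180.0, 0.0, 102.6]
ft_force: [-0.7, 0.6, -0.3]
width: 0.157
finger_force: 107.9
[472.85493536  93.67494907 124.36895992] [ 0.16549036  0.20457972 -0.01547636]
```

```bash
python3 -m crank '[[[0,0,0,0,0,0],[0,0,0,0,0,0],[0,0,0,0,0,0],[0,0,0,0,0,0],[0,0,0,0,0,0],[0,0,0,0,0,0],[0,0,0,0,0,0],[0,0,0,0,0,0]]]' 1 100
python3 -m crank '[[[0,0,-0.3,0,0,0],[0,0,-0.5,0,0,0],[0,0,-0.8,0,0,0],[0,0,-0.9,0,0,0],[0,0,-0.5,0,0,0],[0,0,0,0,0,0],[0,0,0,0,0,0],[0,0,0,0,0,0]]]'
python3 - <<'E'
from h import *
p,T,o=look({'block_hole':60,'rod':15,'handle_bar':129,'lid_hinge':121,'melter':0})
print(arm.boxes_of('rod',p)[:1])
look({'rod':15,'handle_bar':129,'lid_hinge':121},'top')
look({'rod':15,'handle_bar':129,'lid_hinge':121},'side')
plan([((540,-80,225),(180,0,102.5),8)])
E
```

```text
t: 23.23
position: [473.0, 93.8, 124.5]
ee_rot: [-180.0, 0.0, 102.6]
ft_force: [-1.0, 0.4, 0.4]
width: 1.005
finger_force: 0.0
t: 23.9
position: [472.6, 93.8, 244.0]
ee_rot: [-180.0, -0.0, 102.6]
ft_force: [-0.2, -0.5, 0.6]
width: 1.001
finger_force: 0.0
wrist block_hole [255. 174.] [473.8  91.1  60. ] 0.96
wrist rod [254. 162.] [471.9  94.2  15. ] 0.72
wrist handle_bar [376.  15.] [530.3 242.3 129. ] 0.35
wrist melter [362. 298.] [666.5 -67.5   0. ] 0.85
[{'bbox': [304.8, 13.6, 11.5, 9.5], 'conf': 0.75}]
top rod [185. 218.] [560.7 276.2  15. ] 0.17
top handle_bar [352. 224.] [543.9 -85.8 129. ] 0.89
top lid_hinge [333. 133.] [739.1 -52.6 121. ] 0.58
side handle_bar [283. 148.] [546.4 -87.2 129. ] 0.8
side lid_hinge [207. 157.] [739.3 -38.3 121. ] 0.88
[-0.58, 0.09, 0.06, 0.0, 0.0, 0.0]
[-0.58, 0.09, 0.06, 0.0, 0.0, 0.0]
[-0.58, 0.09, 0.06, 0.0, 0.0, 0.0]
[-0.58, 0.09, 0.06, 0.0, 0.0, 0.0]
[-0.58, 0.09, 0.06, 0.0, 0.0, 0.0]
[-0.58, 0.09, 0.06, 0.0, 0.0, 0.0]
[-0.58, 0.09, 0.06, 0.0, 0.0, 0.0]
[-0.58, 0.09, 0.06, 0.0, 0.0, 0.0]
--
```

```bash
python3 -m crank '[[[-0.6,0.1,0,0,0,0],[-0.6,0.1,0,0,0,0],[-0.6,0.1,0,0,0,0],[-0.6,0.1,0,0,0,0],[-0.6,0.1,0,0,0,0],[-0.6,0.1,0,0,0,0],[-0.6,0.1,0,0,0,0],[-0.6,0.1,0,0,0,0]]]'
python3 -m crank '[[[0,0,0.3,0,0,0],[0,0,0.2,0,0,0],[0,0,0,0,0,0],[0,0,0,0,0,0],[0,0,0,0,0,0],[0,0,0,0,0,0],[0,0,0,0,0,0],[0,0,0,0,0,0]]]'
python3 - <<'E'
from h import *
import cv2
p,T,o=look({'handle_bar':129,'lid_hinge':121,'melter':0,'rod':15,'block_hole':60})
cv2.imwrite('pics/w8.png',p['pixels']);s=arm.read_state()
print(arm.boxes_of('handle_bar',p)[:2],arm.boxes_of('lid',p)[:1],s['position'])
# pixel of grasp point
X=np.linalg.inv(T)@[s['position'][0],s['position'][1],129,1];print(p['fx']*X[0]/X[2]+p['cx'],p['fy']*X[1]/X[2]+p['cy'])
look({'handle_bar':129},'side')
E
```

```text
t: 25.32
position: [546.5, -87.7, 244.6]
ee_rot: [180.0, 0.0, 102.6]
ft_force: [0.5, -0.0, -0.6]
width: 0.998
finger_force: 0.0
t: 25.98
position: [546.2, -86.2, 224.9]
ee_rot: [180.0, -0.0, 102.6]
ft_force: [0.2, -0.8, -0.4]
width: 1.001
finger_force: 0.0
wrist handle_bar [257. 193.] [547.5 -83.3 129. ] 0.6
wrist melter [355. 166.] [663.7 -64.1   0. ] 0.75
[{'bbox': [247.1, 72.1, 261.4, 222.2], 'conf': 0.81}] [{'bbox': [246.7, 75.0, 265.3, 220.0], 'conf': 0.73}] [546.07578902 -86.59327517 224.56747026]
253.95332243329773 196.82368296582027
side handle_bar [285. 148.] [539.3 -89.8 129. ] 0.57
```

View pics/w8.png

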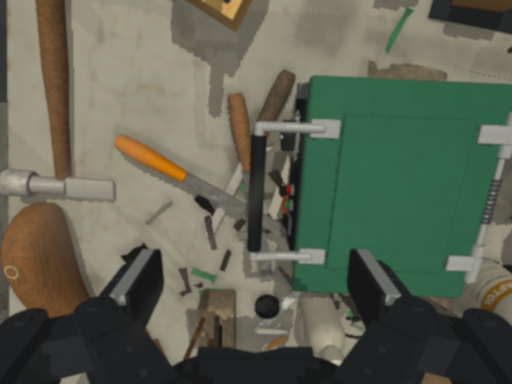

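The wrist picture shows the black bar from (259,135) to (254,252), middle (257,193), tilted about 2.5 degrees. With the gripper fully open the rear finger would hit the melter, so I'll narrow it to about 30 mm, turn 2.5 degrees, and descend.

```bash
python3 -m crank '[[[0.05,0.04,0,0,0,0.43],[0,0,0,0,0,0],[0,0,0.4,0,0,0],[0,0,0.5,0,0,0],[0,0,0.5,0,0,0],[0,0,0.3,0,0,0],[0,0,0,0,0,0],[0,0,0,0,0,0]]]' -0.3 60
python3 - <<'E'
from h import *
s=arm.read_state();p,T,o=look({'handle_bar':129})
for dz in(0,):
  X=np.linalg.inv(T)@[s['position'][0],s['position'][1],129,1];print(p['fx']*X[0]/X[2]+p['cx'],p['fy']*X[1]/X[2]+p['cy'])
  # dark-bar column profile around the middle row
  import cv2;g=cv2.cvtColor(p['pixels'],cv2.COLOR_BGR2GRAY)
  for r in (160,200,220): print(r,g[r,225:290:3])
print(s['position'])
E
```

```text
t: 27.15
position: [547.1, -84.6, 156.5]
ee_rot: [-179.9, 0.0, 100.1]
ft_force: [0.4, -1.0, 0.4]
width: 0.35
finger_force: 0.0
wrist handle_bar [253. 233.] [546.2 -85.2 129. ] 0.9
254.27346776850376 232.01435039633606
160 [124  99  81 102 105 101  77  27  30  32  36  33  32  59 151 161 137 112
 112 112  52  42]
200 [138 170 166 158 134  91  92  54  56  54  52  47  43  59 121 118 114  98
  45  29  33  68]
220 [110 123 124 134 127 121 106  41  39  37  35  32  29  42  82  92  85  97
 167 168 168 135]
[547.0560544  -84.585728   156.54253257]
```

The bar is centred between the fingers. I'll go down and close.

```bash
python3 -m crank '[[[0,0,0.3,0,0,0],[0,0,0.4,0,0,0],[0,0,0.3,0,0,0],[0,0,0.15,0,0,0],[0,0,0,0,0,0],[0,0,0,0,0,0],[0,0,0,0,0,0],[0,0,0,0,0,0]]]' -0.3 60
python3 -m crank '[[[0,0,0,0,0,0],[0,0,0,0,0,0],[0,0,0,0,0,0],[0,0,0,0,0,0],[0,0,0,0,0,0],[0,0,0,0,0,0],[0,0,0,0,0,0],[0,0,0,0,0,0]]]' -1 60
```

```text
t: 27.92
position: [547.6, -84.4, 111.1]
ee_rot: [179.9, 0.0, 100.1]
ft_force: [0.1, 0.1, 0.2]
width: 0.351
finger_force: 0.0
t: 28.58
position: [546.7, -84.4, 110.6]
ee_rot: [-180.0, -0.0, 100.1]
ft_force: [-5.4, 0.1, 3.3]
width: 0.117
finger_force: 58.5
```

The bar is gripped. I'll lift the lid along its arc in 3.75 degree rows, the first half now.

```bash
python3 -m crank '[[[0,0.023,-0.314,0,0,0],[0,0.044,-0.311,0,0,0],[0,0.064,-0.308,0,0,0],[0,0.084,-0.303,0,0,0],[0,0.104,-0.297,0,0,0],[0,0.123,-0.289,0,0,0],[0,0.142,-0.281,0,0,0],[0,0.16,-0.271,0,0,0]]]' -1 60
python3 -m crank '[[[0,0,0,0,0,0],[0,0,0,0,0,0],[0,0,0,0,0,0],[0,0,0,0,0,0],[0,0,0,0,0,0],[0,0,0,0,0,0],[0,0,0,0,0,0],[0,0,0,0,0,0]]]'
```

```text
t: 29.25
position: [574.2, -79.5, 206.2]
ee_rot: [-179.7, -0.1, 100.1]
ft_force: [-13.7, -1.8, 2.0]
width: 0.117
finger_force: 58.5
t: 29.92
position: [573.9, -79.6, 205.8]
ee_rot: [-179.7, -0.1, 100.1]
ft_force: [-18.9, -0.9, 8.2]
width: 0.112
finger_force: 59.1
```

The tool force (-19, +8) points radially outward, so I'm pressing about 3 mm toward the hinge. I'll ease off outward while continuing.

```bash
python3 -m crank '[[[0,-0.063,-0.04,0,0,0],[0,0,0,0,0,0],[0,0,0,0,0,0],[0,0.177,-0.26,0,0,0],[0,0.194,-0.248,0,0,0],[0,0.21,-0.235,0,0,0],[0,0.224,-0.22,0,0,0],[0,0,0,0,0,0]]]'
python3 -m crank '[[[0,0,0,0,0,0],[0,0,0,0,0,0],[0,0,0,0,0,0],[0,0,0,0,0,0],[0,0,0,0,0,0],[0,0,0,0,0,0],[0,0,0,0,0,0],[0,0,0,0,0,0]]]'
python3 -c "
from bench import arm
print(arm.read_state()['position'],arm.read_state()['torque'])"
```

```text
t: 30.58
position: [606.2, -73.7, 247.7]
ee_rot: [-180.0, 0.0, 100.2]
ft_force: [-10.5, 0.2, 3.8]
width: 0.111
finger_force: 59.6
t: 31.25
position: [604.6, -74.0, 246.2]
ee_rot: [-179.9, -0.0, 100.1]
ft_force: [-7.1, -0.3, 0.8]
width: 0.111
finger_force: 59.4
[604.56565145 -74.00410528 246.1606815 ] [-0.13210508  2.03300385 -0.03540714]
```

```bash
python3 -m crank '[[[0,0.22,-0.205,0,0,0],[0,0.24,-0.189,0,0,0],[0,0.25,-0.172,0,0,0],[0,0.26,-0.16,0,0,0],[0,0,0,0,0,0],[0,0,0,0,0,0],[0,0,0,0,0,0],[0,0,0,0,0,0]]]'
python3 -m crank '[[[0,0,0,0,0,0],[0,0,0,0,0,0],[0,0,0,0,0,0],[0,0,0,0,0,0],[0,0,0,0,0,0],[0,0,0,0,0,0],[0,0,0,0,0,0],[0,0,0,0,0,0]]]'
python3 - <<'E'
from h import *
import cv2
s=arm.read_state();print(s['position'],s['ft_force'],s['finger_force'])
h=s['position']+[0,0,19]
p,T,o=look({'handle_bar':h[2],'lid_hinge':121,'rod':15,'block_hole':60,'bowl':0},'side')
cv2.imwrite('pics/s9.png',p['pixels'])
look({'rod':15,'bowl':0,'amber_0':5.01,'ivory_0':5.01,'cement_jar':0,'wax_tin':0},'top')
E
```

```text
t: 31.92
position: [642.7, -67.2, 276.3]
ee_rot: [-179.9, -0.1, 100.1]
ft_force: [-14.8, -0.6, 13.6]
width: 0.117
finger_force: 59.5
t: 32.58
position: [642.7, -67.2, 276.2]
ee_rot: [-179.9, -0.1, 100.1]
ft_force: [-14.9, 0.9, 13.5]
width: 0.112
finger_force: 59.5
[642.70543667 -67.1651823  276.23540206] [-14.85132918   0.92164973  13.50449961] 59.50067639350891
side handle_bar [243.  89.] [643.6 -40.6 295.2] 0.88
side lid_hinge [206. 155.] [743.5 -50.1 121. ] 0.95
side block_hole [315. 202.] [470.7  90.6  60. ] 0.66
side bowl [288. 270.] [534. 287.   0.] 0.86
top rod [266. 251.] [482.2  85.5  15. ] 0.61
top bowl [182. 235.] [521.9 283.5   0. ] 0.88
top amber_0 [203. 224.] [546.8 233.5   5. ] 0.61
top amber_0 [185. 217.] [563. 277.   5.] 0.6
top amber_0 [191. 219.] [558. 263.   5.] 0.57
top amber_0 [195. 224.] [546.6 251.8   5. ] 0.46
top amber_0 [202. 230.] [533.1 237.2   5. ] 0.37
top ivory_0 [183. 222.] [551.9 280.4   5. ] 0.56
top ivory_0 [183. 253.] [479.8 280.6   5. ] 0.46
top ivory_0 [194. 246.] [495.3 254.    5. ] 0.43
top ivory_0 [170. 238.] [515.  311.8   5. ] 0.42
top ivory_0 [201. 239.] [511.2 237.7   5. ] 0.37
top cement_jar [135. 168.] [681.5 398.6   0. ] 0.58
top wax_tin [178. 175.] [664.2 295.5   0. ] 0.68
```

The lid is at about 60 degrees by the bar's position, the grip is holding at 59 N, and the rod, jar and tin are in place. Handing in.

```bash
python3 -c "
from bench import arm
print(arm.finish_job())"
```

```text
the job is handed in; nothing more can be done
None
```

The job is handed in, with no verdict returned: the pastilles are stirred with the colours having traded sides, the rod is back in its block, and the lid is held at about 60°; the bowl sits roughly 10–15 mm from where it started, and the jar and tin show no clear movement.

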